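# Castle nut on the wheel hub: tighten to the cotter hole

## Task

On one of the two hub units on the bench the castle nut (the one with slots in its crown) is still loose. Tighten it clockwise and carry on just until the first slot lines up with the cotter hole through the stub axle, without going on past it, then let go. Leave the plain nut of the other unit as it is.

Things in the scene. Friction and masses are not known exactly. Their poses are not given: they have to be found in the camera images.
- axle: fixed unit with the castle nut: wooden block 110x110x35 mm, hub flange 96 across (top at 47, bolt heads to 53), neck 42 across to 72, washer 45 across to 76, upright axle 30 across, end at 124. Origin on the axle's axis at the bench top, z up. A 6 mm cotter hole runs through the axle along the unit's x axis at height 111; a dark line on the axle's end shows its direction.
- castle_nut (a joint): steel nut on axle: hexagon 46 mm across flats at height 76-104, crown to 116 with six 8 mm slots, one over each flat. Value: rad clockwise from above (tightening), -1 to 0.8; starts -0.9 to -0.5, tight from -0.35; at 0 the first slot lines up with the hole and flats face the unit's x and every 60 deg (at q: turned q clockwise). Stays put, does not rise or sink; turning takes 0.16-0.25 N m.
- plain_axle: the other fixed unit, with the plain nut: same block, flange, neck, washer and axle, same sizes, but its axle has no hole and no line. Origin on the axle's axis at the bench top (underside of the block), z up.
- plain_nut (a joint): plain steel hexagon nut on plain_axle, 46 mm across flats, at height 76 to 116 mm, flat on top, no slots. Value: rad clockwise from above; starts at 0, to be left alone.
Mind the look-alikes: they are no part of the job. Leave any blue or purple look-alike of the axle alone.

How it is judged:
On the way:
1. the castle nut is tight on its washer (turned clockwise to beyond -0.35 rad) (value of joint castle_nut above -0.35 rad).
At the end, for the whole second after the job is handed in: The castle nut rests tightened with its first slot in line with the cotter hole, within 0.18 rad (10 degrees), and the plain nut is within 0.15 rad of where it was (value of joint castle_nut between -0.18 and 0.18 rad and velocity of joint castle_nut between -0.05 and 0.05 rad/s and value of joint plain_nut between -0.15 and 0.15 rad); the robot touches nothing.
It fails at once if the castle nut is turned on more than 0.3 rad (17 degrees) past the cotter hole (value of joint castle_nut above 0.3 rad).
It fails at once if the plain nut is turned by more than 0.15 rad (value of joint plain_nut above 0.15 rad or value of joint plain_nut below -0.15 rad).
It also fails if it takes over 29 s, if anything falls off the work surface, if the arm or the gripper's body presses on something with over 40 N, if the wrist force passes 120 N, or if a joint passes its speed limit or range.

## Robot

A 7-joint arm with a two-finger parallel gripper is mounted at the origin on the work surface. World frame = base frame: x ahead of the robot, y to its left, z up, the work surface at z = 0. Lengths are in m, angles in rad, forces in N, time in s.
With the tool pointing down it reaches from about 0.4 to 0.875 m from the base axis. Payload 19.3 kg.
Tool frame: the origin (TCP) lies midway between the tips of the shut fingers; the grasp point (between the pads) lies 19 mm behind it (bot.tcp_to_grasp is the distance from the TCP to the grasp point, in m); z points along the fingers, y is the direction in which the jaws open and shut (so a half turn about z gives the same grasp; the last joint's range is limited). The gripper opens to 85 mm and grips with 20 to 120 N. Pads are 22 mm wide; open, the fingers measure 114 mm over their backs; the gripper's body (76 mm by 85 mm) begins 54 mm behind the grasp point. The pads swing forward as they close: fully open they stand 13 mm farther back than shut.
Start: joints at [1.078, 0.521, -0.036, 1.599, 0.021, 1.021, -0.113], TCP at [0.256, -0.57, 0.231] pointing down, gripper open.
Joint ranges: [-2.91, 2.91], [-0.3, 2.13], [-1.5, 1.42], [0.17, 2.43], [-1.26, 4.41], [0.16, 1.93], [-2.52, 2.52]. Speed limits (rad/s): [1.89, 1.89, 2.39, 2.39, 3.01, 3.01, 3.01].

## Interface

Orientations are given as [roll, pitch, yaw] about the fixed x, y, z axes, in that order (R = Rz(yaw) Ry(pitch) Rx(roll)).
In Python, from workcell import bot gives the robot as it stands. The module is installed in compiled form; this text tells all that it offers.
- The arm moves only by the tool drive_tool, never from a script. Its argument "series" is a list of rows, each a list of 5 numbers: the opening in per cent of the stroke, from 0 (shut) to 100 (fully open), then the shift along the world's x, y, z in m, then the turn about the world's z in rad. A call has 1 to 12 rows; each row shifts and turns the pose as measured when the row begins; what a row does not reach is not made up. A row lasts 1/10 s, in which the tool goes at most 50 mm and 8.59 degrees, less where a joint would pass 70% of its speed; a pose out of reach is approached as far as the arm can. A call with a gripper value outside its range is refused whole. The fingers move at their own pace and stop on an object; "newtons" is the grip in N (left out, the last holds). Time passes only in rows, so rows that do not move let the fingers close. It gives the time, the measured TCP pose, the force and the opening at its end, in the units of the state.
- bot.observe(): the state, without advancing time (a new reading comes with each control period).
- bot.grab_frame(name): name is "side" or "top" or "wrist"; returns the picture (420x560x3 uint8, red, green, blue); there is no depth.
- bot.camera_info(name): a dict with "fx", "fy", "cx", "cy" (pixels), "k1" (the pictures are not rectified: a ray, as slopes to the right and down, at radius r is drawn at 1 + k1 r^2 times it, then the intrinsics apply), "cam_to_world" (4x4, takes a point from camera to world coordinates). Camera axes: x right, y down, z forward; pixel columns grow to the right and rows downward; lengths in m; the calibration is good to about 2 mm. A picture is of the moment at which its call begins: read the wrist's pose just before it. camera_info takes no time and is no camera call; for the wrist camera it gives the pose at the moment of the call.
- bot.job_done(): hands the job in, once; it reports no verdict.
Trained networks look in the newest picture that a camera, given by its name, has taken for a name from the list of things; names that differ only in an ending like _2 or _b are one class to them, and where a whole thing is asked for, a point or a joint stands for the part that bears it (a point fixed in the world has none). Each returns a list of dicts, best first, with "conf" (0 to 1); they miss things now and then, are a little off and sometimes report something else, mostly with a low value. They report only what shows in the picture. A call takes as long as a camera call. They do not tell look-alikes from the thing itself.
- bot.masks_of(camera, target): "mask" (420x560 bool, what is visible of it) and "point" ([column, row] in pixels, amid what is visible of it).
The state is a dict: "clock": time; "qpos": joint angles; "qd": joint speeds; "joint_efforts": joint torques, N m; "position": TCP position; "tool_rot": TCP orientation; "force": force on the tool from outside, world axes, zero at the start; "moment": the same for the moment, N m; "grip_width": finger opening in m.
Only numpy, scipy, OpenCV 4.12 (cv2) and the standard library are available. Lean on these libraries where they do the work, as an engineer would, in place of code of your own. Each camera call takes 0.05 s, during which the arm holds its last target.

## Working session

There is one attempt and no reset: what is moved stays moved. The work goes in short steps, Python scripts to look and compute and a tool call to move; the robot and the scene stay as the last step left them, time stands still between calls to the robot, and variables do not carry over. Pictures are saved under pics/ and viewed, and the job is handed in when it is done.

Besides the shell and the picture viewer there is one more tool, called after ">>>" as a command line: name --pt "numbers of a row" for each row, then --argument value for the rest. drive_tool: Moves the arm, as the interface text tells. Its arguments: {"type":"object","properties":{"series":{"type":"array","items":{"type":"array","items":{"type":"number"}}},"newtons":{"type":"number"}},"required":["series"]}

```bash
mkdir -p pics
python3 - <<'E'
from workcell import bot
import cv2,numpy as np
print(bot.observe())
for n in ("top","side"):
    im=bot.grab_frame(n); cv2.imwrite(f"pics/{n}0.png",im[...,::-1])
    print(n,bot.camera_info(n))
    for t in ("axle","castle_nut","plain_axle","plain_nut"):
        for r in bot.masks_of(n,t): print(t,round(r["conf"],2),r["point"],r["mask"].sum())
print(bot.observe()["clock"])
E
```

```text
{'clock': 0.0, 'qpos': array([ 1.07783972,  0.52203581, -0.03628992,  1.59997473,  0.0212183 ,
        1.02113373, -0.11281812]), 'qd': array([ 4.68681459e-04,  1.53391374e-03, -2.79674867e-04, -3.84572220e-04,
        3.50945410e-05, -3.44152551e-04, -5.04140491e-04]), 'joint_efforts': array([-1.87905830e-04, -9.27124929e+01,  1.97944544e+00, -3.69933772e+01,
        1.77636155e-02,  8.20868416e-03, -1.24265425e-04]), 'position': array([ 0.25622688, -0.56969745,  0.23072451]), 'tool_rot': array([-3.14043214e+00,  1.18116073e-04,  4.22705043e-01]), 'force': array([-0.39302674, -0.60706226, -0.36257872]), 'moment': array([-0.01386134, -0.04817391,  0.00384402]), 'grip_width': 0.08545791527426885}
top {'fx': 530.2424937044256, 'fy': 530.2424937044256, 'cx': 278.0664210639492, 'cy': 218.45328572713208, 'k1': -0.1525525754173518, 'cam_to_world': array([[-0.01977345, -0.99401101,  0.10747612,  0.40130372],
       [-0.99976186,  0.02065072,  0.00705554,  0.02772165],
       [-0.00923275, -0.10731101, -0.99418263,  1.23903728],
       [ 0.        ,  0.        ,  0.        ,  1.        ]])}

[... 518 characters left out ...]
8753773065, 'cam_to_world': array([[-0.85186848, -0.25883321,  0.45533005,  0.1399774 ],
       [-0.52325987,  0.45840469, -0.71837612,  0.64417896],
       [-0.02278583, -0.85021792, -0.52593754,  0.52675435],
       [ 0.        ,  0.        ,  0.        ,  1.        ]])}
axle 0.91 [138.1, 256.3] 2681
axle 0.84 [313.0, 174.2] 1253
axle 0.77 [305.8, 392.0] 5099
axle 0.7 [244.3, 255.4] 2816
axle 0.66 [310.9, 300.3] 3989
axle 0.45 [340.1, 185.6] 385
castle_nut 0.97 [308.6, 277.1] 562
castle_nut 0.82 [135.3, 233.8] 456
castle_nut 0.79 [312.2, 154.9] 172
castle_nut 0.74 [242.3, 230.7] 486
castle_nut 0.58 [305.4, 372.1] 954
plain_axle 0.78 [343.0, 205.7] 1990
plain_nut 0.84 [340.9, 186.1] 362
0.5
```

View pics/top0.png

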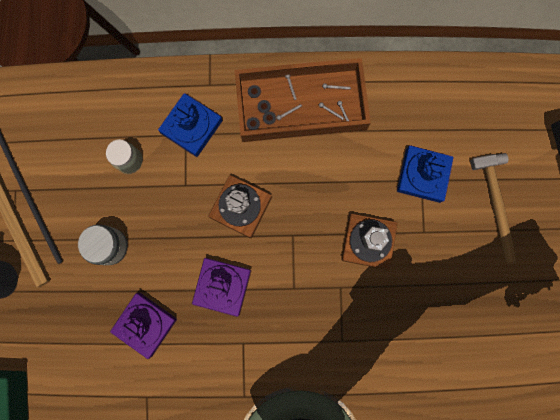

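View pics/side0.png

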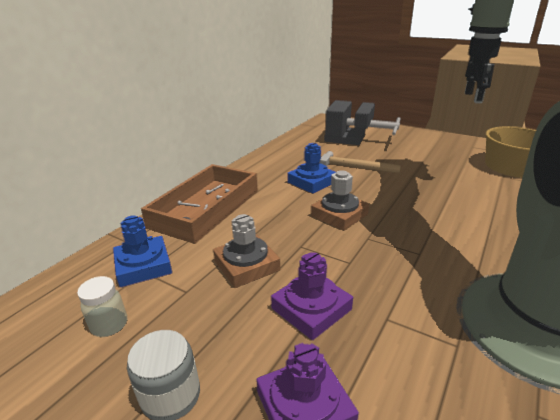

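The real castle-nut unit is the brown block, at (240,205) in top and (243,250) in side. The plain unit is at (370,239) in top. The blue and purple units are look-alikes. Next I'll enlarge the target.

```bash
cat > h.py <<'E'
import numpy as np,cv2
def K(c): return np.array([[c["fx"],0,c["cx"]],[0,c["fy"],c["cy"]],[0,0,1]]),np.array([c["k1"],0,0,0.])
def unproj(c,px,z):
    k,d=K(c); n=cv2.undistortPointsIter(np.array(px,float).reshape(-1,1,2),k,d,None,None,(3,50,1e-10)).reshape(-1,2)
    T=c["cam_to_world"]; r=np.c_[n,np.ones(len(n))]@T[:3,:3].T
    return T[:3,3]+r*((z-T[2,3])/r[:,2])[:,None]
def proj(c,P):
    k,d=K(c); W=np.linalg.inv(c["cam_to_world"]); 
    return cv2.projectPoints(np.array(P,float).reshape(-1,1,3),cv2.Rodrigues(W[:3,:3])[0],W[:3,3],k,d)[0].reshape(-1,2)
E
python3 - <<'E'
from workcell import bot
import cv2,numpy as np
from h import *
c=bot.camera_info("top")
for p in ([239,202],[241,205]): print(unproj(c,[p],0.12))
im=cv2.imread("pics/top0.png")[165:245,195:285]; cv2.imwrite("pics/topz.png",cv2.resize(im,None,fx=7,fy=7,interpolation=cv2.INTER_CUBIC))
im=cv2.imread("pics/side0.png")[205:285,200:290]; cv2.imwrite("pics/sidez.png",cv2.resize(im,None,fx=7,fy=7,interpolation=cv2.INTER_CUBIC))
E
```

```text
[[0.55930798 0.11829752 0.12      ]]
[[0.55275922 0.11409734 0.12      ]]
```

View pics/topz.png

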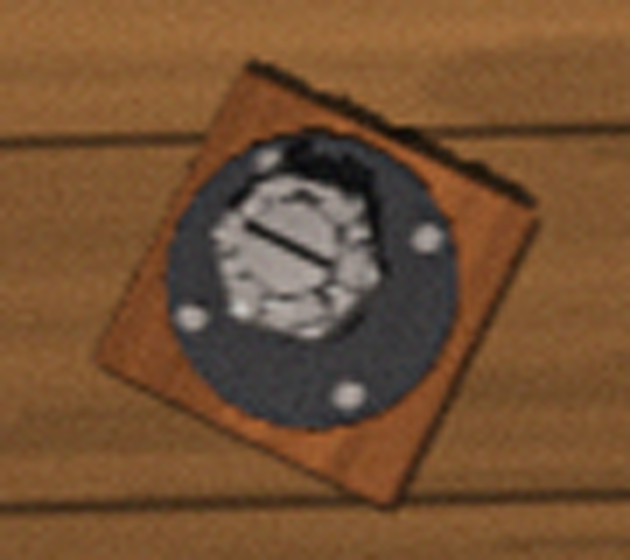

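View pics/sidez.png

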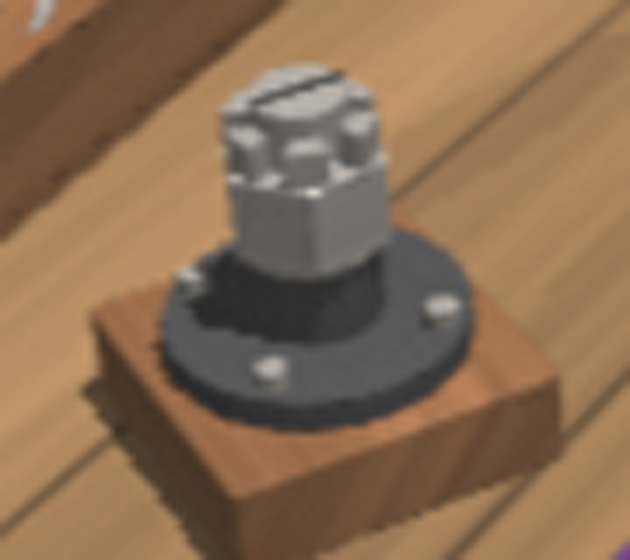

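Run:
```python
from workcell import bot
from h import *
c=bot.camera_info("top")
f=lambda L:(np.array(L,float)+0.5)/7-0.5+[195,165]
P=unproj(c,f([(250,62),(537,207),(392,505),(98,362)]),0.035);print(P,P.mean(0))
e=np.roll(P,-1,0)-P;print(np.hypot(e[:,0],e[:,1]),np.degrees(np.arctan2(e[:,1],e[:,0])))
b=unproj(c,f([(268,157),(428,237),(348,395),(192,318)]),0.053);print(b.mean(0))
L=unproj(c,f([(247,225),(330,263)]),0.124);d=L[1]-L[0];print(L.mean(0),np.degrees(np.arctan2(d[1],d[0])),np.linalg.norm(d))
s=bot.camera_info("side")
g=lambda L:(np.array(L,float)+0.5)/7-0.5+[200,205]
L=unproj(s,g([(250,105),(345,75)]),0.124);d=L[1]-L[0];print(L.mean(0),np.degrees(np.arctan2(d[1],d[0])),np.linalg.norm(d))
print(unproj(s,g([(272,370)]),0.053), unproj(s,g([(442,306)]),0.053))
for n in ["wrist"]: print(bot.camera_info(n))
o=bot.observe();print(o["position"],o["tool_rot"])
```

```text
[[0.63846901 0.14467328 0.035     ]
 [0.58793055 0.05072498 0.035     ]
 [0.49093528 0.09971646 0.035     ]
 [0.53977745 0.19555252 0.035     ]] [0.56427807 0.12266681 0.035     ]
[0.10667904 0.10866576 0.10756443 0.11103478] [-118.27754599  153.2020527    62.99465808  -27.27282013]
[0.56406225 0.12445789 0.053     ]
[0.56442233 0.12478064 0.124     ] -115.9022252063695 0.027980147661295578
[0.56334214 0.12668583 0.124     ] -117.5149269701334 0.030559757595179166
[[0.55054919 0.16577016 0.053     ]] [[0.52516653 0.11479734 0.053     ]]
{'fx': 369.4536161275843, 'fy': 369.4536161275843, 'cx': 277.05653832788784, 'cy': 209.97262044482943, 'k1': -0.08349174349464115, 'cam_to_world': array([[ 4.10173191e-01, -8.76127480e-01, -2.53295463e-01,
         3.20455711e-01],
       [-9.12007555e-01, -3.94162805e-01, -1.13480846e-01,
        -5.40581054e-01],
       [-4.15963062e-04,  2.77554177e-01, -9.60709897e-01,
         3.72144075e-01],
       [ 0.00000000e+00,  0.00000000e+00,  0.00000000e+00,
         1.00000000e+00]])}
[ 0.2564052  -0.56996219  0.23124182] [-3.14149843e+00 -4.31348254e-07  4.22733600e-01]
```

>>> drive_tool --pt "100 0.019 0.043 0 0.1" --pt "100 0.019 0.043 0 0.1" --pt "100 0.019 0.043 0 0.1" --pt "100 0.019 0.043 0 0.1" --pt "100 0.019 0.043 0 0.1" --pt "100 0.019 0.043 0 0.1" --pt "100 0.019 0.043 0 0.1" --pt "100 0.019 0.043 0 0.1" --pt "100 0.019 0.043 0 0.1" --pt "100 0.019 0.043 0 0.1" --newtons 60

```text
clock: 1.5
position: [0.4469, -0.1287, 0.2322]
tool_rot: [3.136, 0.005, 1.451]
force: [0.6, -1.0, 1.0]
grip_width: 0.0855
```

>>> drive_tool --pt "100 0.018 0.04 0 0.1" --pt "100 0.018 0.04 0 0.1" --pt "100 0.018 0.04 0 0.1" --pt "100 0.018 0.04 0 0.1" --pt "100 0.018 0.04 0 0.1" --pt "100 0.018 0.04 0 0.1" --pt "100 0.006 0.013 0 0" --pt "100 0 0 0 0"

```text
clock: 2.3
position: [0.5651, 0.1417, 0.2335]
tool_rot: [3.131, 0.004, 2.085]
force: [-0.3, -1.5, -0.2]
grip_width: 0.0853
```

Run:
```python
from workcell import bot
from h import *
o=bot.observe();print(o["position"],o["tool_rot"],o["qpos"])
c=bot.camera_info("wrist");im=bot.grab_frame("wrist");cv2.imwrite("pics/w1.png",im[...,::-1])
np.save("c1.npy",c,allow_pickle=True)
for t in ("castle_nut",):
    for r in bot.masks_of("wrist",t): print(t,r["conf"],r["point"],r["mask"].sum())
C=[.564,.1245]
print(proj(c,[[*C,.124],[*C,.104],[*C,.053]]))
```

```text
[0.56512571 0.14171357 0.23347541] [3.13129873 0.00363576 2.08488168] [ 0.08881736  0.50590148 -0.62002129  1.69950172  0.33765887  1.03351604
 -0.1300402 ]
castle_nut 0.96 [83.0, 48.6] 3410
castle_nut 0.94 [528.7, 203.0] 2453
castle_nut 0.85 [265.8, 196.8] 2215
castle_nut 0.37 [67.7, 330.1] 1174
[[262.26663454 227.16179218]
 [262.98295654 218.66398284]
 [264.43910492 201.43278761]]
```

View pics/w1.png

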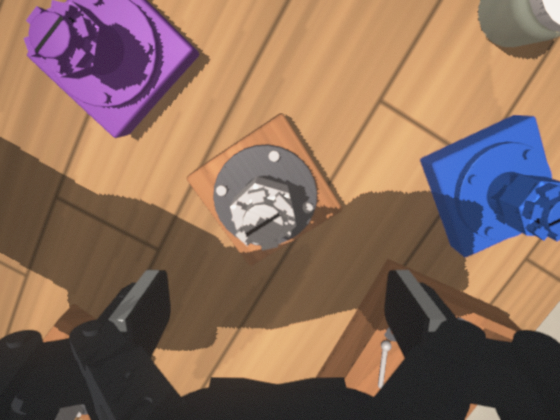

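Run:
```python
from h import *
c=np.load("c1.npy",allow_pickle=True).item()
im=cv2.imread("pics/w1.png");im=im[150:270,195:335]
cv2.imwrite("pics/w1z.png",cv2.resize(im,None,fx=5,fy=5,interpolation=cv2.INTER_CUBIC))
```

```text
(no output)
```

View pics/w1z.png

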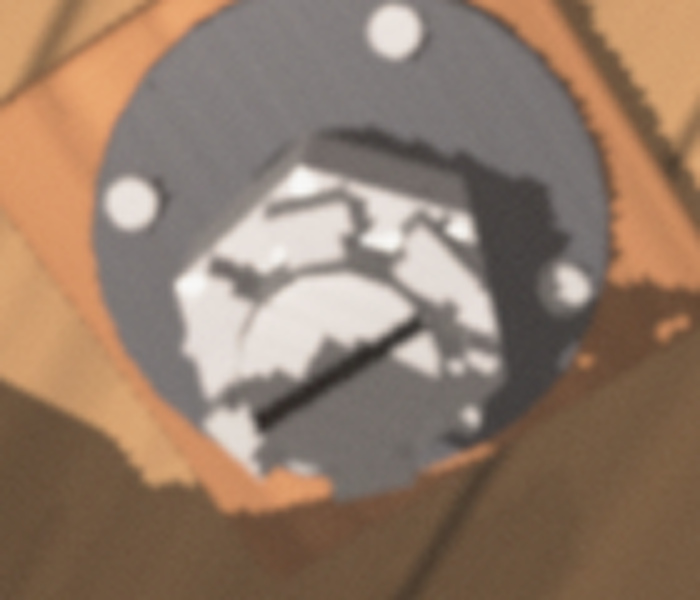

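Run:
```python
from h import *
c=np.load("c1.npy",allow_pickle=True).item()
f=lambda L:(np.array(L,float)+0.5)/5-0.5+[195,150]
L=unproj(c,f([(262,420),(420,328)]),.124);d=L[1]-L[0];print("line",L.mean(0),np.degrees(np.arctan2(d[1],d[0])),np.linalg.norm(d))
b=unproj(c,f([(395,32),(130,203),(567,284)]),.053);print("bolts ctr",(b[1]+b[2])/2,np.degrees(np.arctan2(*(b[1]-b[0])[1::-1])))
H=unproj(c,f([(178,287),(300,165),(472,210)]),.104);print(H)
for h in H:
  v=h-[.5645,.125,.104]; print(np.hypot(v[0],v[1]),np.degrees(np.arctan2(v[1],v[0])))
e=np.diff(H,axis=0);print(np.degrees(np.arctan2(e[:,1],e[:,0])),np.hypot(e[:,0],e[:,1]))
# overlay: centre, unit yaw 63, sweep q
im=cv2.imread("pics/w1.png");z=cv2.resize(im[150:270,195:335],None,fx=5,fy=5,interpolation=cv2.INTER_CUBIC)
C=np.array(L.mean(0)[:2])
C=(C+((b[1]+b[2])/2)[:2])/2; print(C)
for q,col in((-.5,(0,0,255)),(-.7,(0,255,0)),(-.9,(255,0,0))):
  a=np.radians(63)-q+np.pi/6+np.arange(7)*np.pi/3; R=.023/np.cos(np.pi/6)
  P=np.c_[C[0]+R*np.cos(a),C[1]+R*np.sin(a),a*0+.104]
  p=((proj(c,P)-[195,150]+.5)*5-.5).astype(int);cv2.polylines(z,[p],False,col,1)
cv2.imwrite("pics/w1o.png",z)
```

```text
line [0.56328065 0.12642313 0.124     ] 60.68586424064229 0.026551091386721053
bolts ctr [0.56272778 0.12707799 0.053     ] -117.86073924700105
[[0.53777695 0.12046581 0.104     ]
 [0.54493412 0.14616113 0.104     ]
 [0.57075768 0.15274019 0.104     ]]
0.027104989088169645 -170.3701408363036
0.028820426756300192 132.7569122629282
0.028437243661294912 77.28789694729403
[74.43535766 14.2931695 ] [0.02667348 0.02664846]
[0.56300421 0.12675056]
```

View pics/w1o.png

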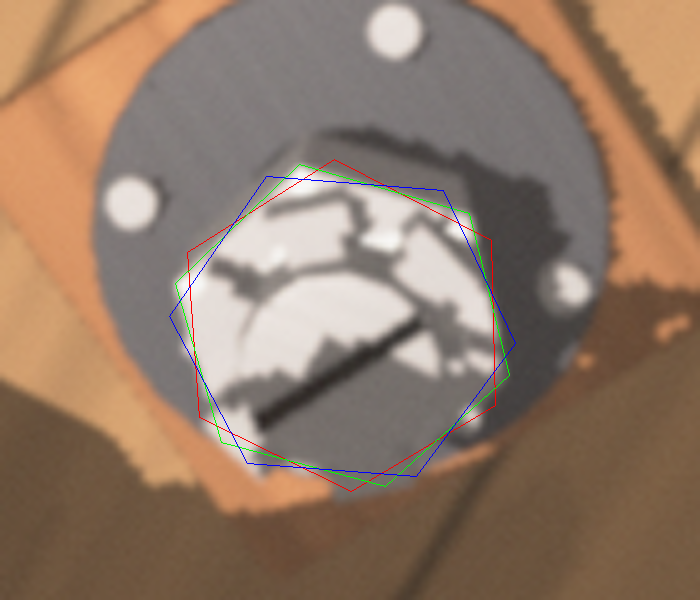

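The fit puts the axle at about (0.5635, 0.126), with the hole axis at about 62.3° and a flat normal at about 44.3° (mod 60). That gives q ≈ -0.735. I'll grip at yaw 2.344 and finish at yaw 1.61.

>>> drive_tool --pt "100 -0.001 -0.008 -0.01 0.13" --pt "100 -0.001 -0.008 -0.03 0.13" --pt "100 0 0 -0.02 0" --pt "100 0 0 0 0"

```text
clock: 2.8
position: [0.562, 0.1155, 0.1731]
tool_rot: [3.133, 0.009, 2.343]
force: [-0.2, 0.4, -0.2]
grip_width: 0.0857
```

>>> drive_tool --pt "100 0.001 0.01 0 0" --pt "100 0 0 0 0" --pt "100 0 0 0 0"

```text
clock: 3.1
position: [0.5637, 0.1245, 0.1757]
tool_rot: [3.132, 0.011, 2.339]
force: [0.2, 0.5, -0.6]
grip_width: 0.0855
```

>>> drive_tool --pt "100 0 0.001 -0.03 0" --pt "100 0 0 -0.03 0" --pt "100 0 0 -0.02 0" --pt "100 0 0 0 0" --pt "100 0 0 0 0"

```text
clock: 3.6
position: [0.5662, 0.1268, 0.0985]
tool_rot: [3.126, 0.016, 2.338]
force: [0.2, -0.2, 0.8]
grip_width: 0.0854
```

Run:
```python
from workcell import bot
import cv2
im=bot.grab_frame("wrist");cv2.imwrite("pics/w2.png",im[...,::-1])
```

```text
(no output)
```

View pics/w2.png

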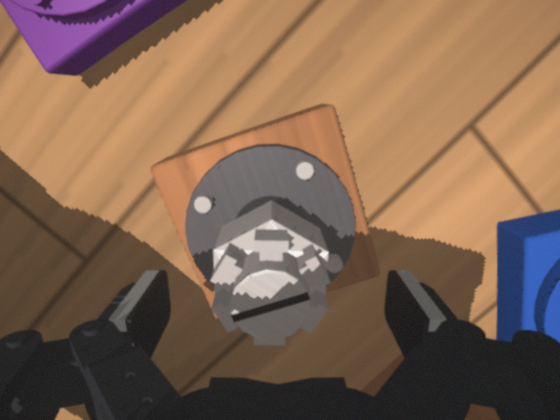

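The nut sits between the fingers with its side flats parallel to the pads: nut centre at about (271,290), pads at columns 168 and 387. I'll lower and grip.

>>> drive_tool --pt "100 -0.002 -0.001 -0.02 0" --pt "100 0 0 -0.006 0" --pt "100 0 0 0 0" --pt "40 0 0 0 0" --pt "40 0 0 0 0" --pt "40 0 0 0 0" --newtons 40

```text
clock: 4.25
position: [0.5654, 0.1238, 0.0782]
tool_rot: [3.126, 0.021, 2.335]
force: [-9.3, 2.1, 23.2]
grip_width: 0.0455
```

>>> drive_tool --pt "40 0 0 0 0"

```text
clock: 4.35
position: [0.5653, 0.1238, 0.0785]
tool_rot: [3.126, 0.021, 2.335]
force: [9.5, 10.5, -20.8]
grip_width: 0.0455
```

Run:
```python
from workcell import bot
import cv2,numpy as np
o=bot.observe();print({k:np.round(v,3) for k,v in o.items()})
im=bot.grab_frame("wrist");cv2.imwrite("pics/w3.png",im[...,::-1])
im=bot.grab_frame("side");cv2.imwrite("pics/s3.png",cv2.resize(im[140:320,150:390,::-1],None,fx=3,fy=3))
```

```text
{'clock': np.float64(4.35), 'qpos': array([ 0.067,  0.699, -0.56 ,  1.84 ,  0.554,  0.738, -0.036]), 'qd': array([-0.001, -0.002, -0.001,  0.001, -0.005,  0.006,  0.004]), 'joint_efforts': array([ 4.56600e+00, -1.02532e+02, -8.52300e+00, -2.35830e+01,
        7.90000e-02,  4.57800e+00, -1.83000e-01]), 'position': array([0.565, 0.124, 0.078]), 'tool_rot': array([3.126, 0.021, 2.335]), 'force': array([  9.532,  10.514, -20.835]), 'moment': array([ 2.269, -2.1  ,  0.222]), 'grip_width': np.float64(0.046)}
```

View pics/w3.png

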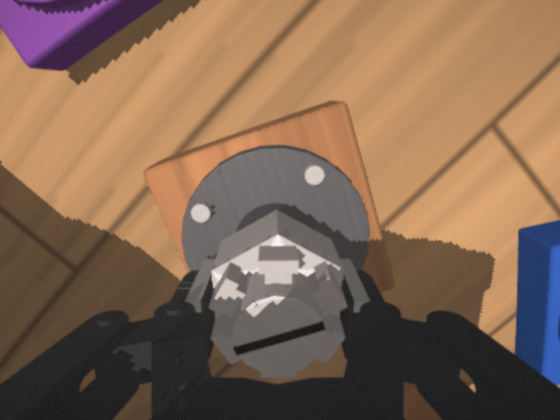

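View pics/s3.png

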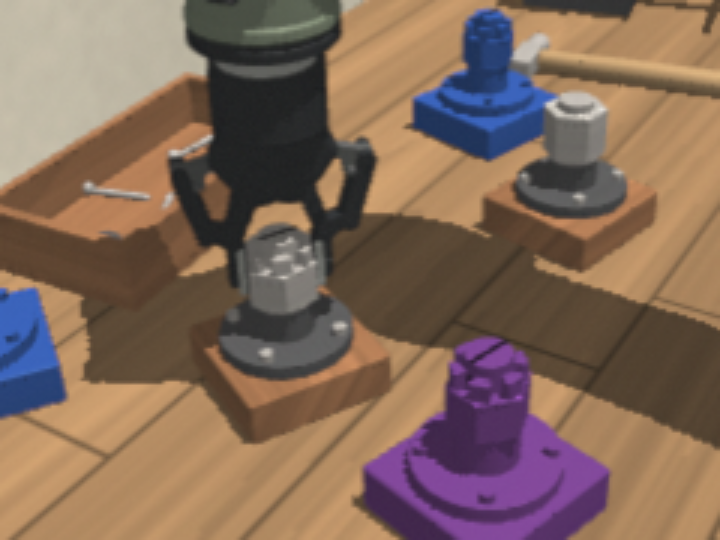

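>>> drive_tool --pt "40 0 0 0 -0.06" --pt "40 0 0 0 -0.06" --pt "40 0 0 0 -0.06" --pt "40 0 0 0 -0.06" --pt "40 0 0 0 -0.06" --pt "40 0 0 0 0"

```text
clock: 5.05
position: [0.5648, 0.1233, 0.0784]
tool_rot: [3.128, 0.02, 2.025]
force: [0.3, -0.3, -6.4]
grip_width: 0.0452
```

>>> drive_tool --pt "40 0 0 0 -0.06" --pt "40 0 0 0 -0.06" --pt "40 0 0 0 -0.06" --pt "40 0 0 0 -0.06" --pt "40 0 0 0 -0.06" --pt "40 0 0 0 0"

```text
clock: 5.65
position: [0.5641, 0.1231, 0.0784]
tool_rot: [3.129, 0.021, 1.727]
force: [0.5, -0.6, -5.7]
grip_width: 0.0449
```

Run:
```python
from workcell import bot
import cv2,numpy as np
im=bot.grab_frame("wrist");cv2.imwrite("pics/w4.png",cv2.resize(im[170:390,150:420,::-1],None,fx=2.7,fy=2.7,interpolation=cv2.INTER_CUBIC))
```

```text
(no output)
```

View pics/w4.png

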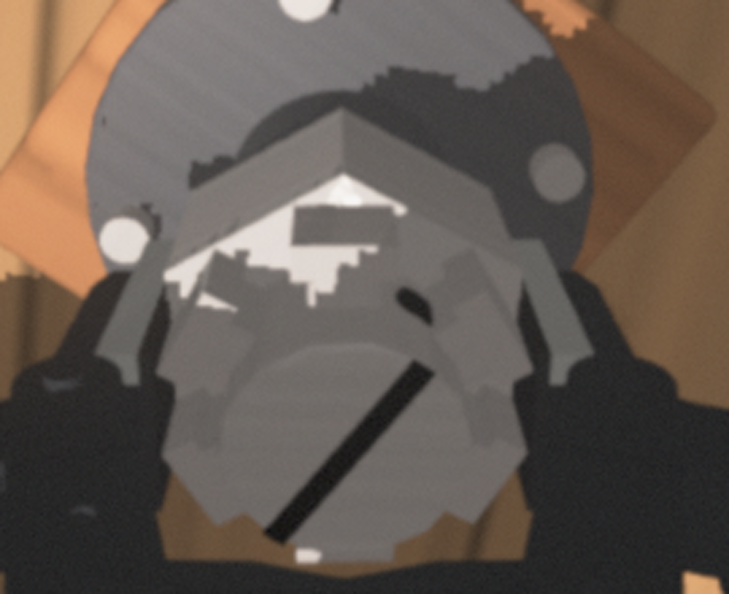

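Run:
```python
from workcell import bot
from h import *
c=bot.camera_info("wrist")
f=lambda L:(np.array(L,float)+.5)/2.7-.5+[150,170]
L=unproj(c,f([(276,533),(425,366)]),.124);d=L[1]-L[0];print(L.mean(0),np.degrees(np.arctan2(d[1],d[0])),np.linalg.norm(d))
# nut corner line: hex top corners at .104 apex (344,178), left (165,272), right (522,268)
H=unproj(c,f([(165,270),(344,178),(522,268)]),.104);e=np.diff(H,axis=0);print(H,np.degrees(np.arctan2(e[:,1],e[:,0])),np.hypot(e[:,0],e[:,1]))
# bolts
b=unproj(c,f([(124,241),(305,3),(557,173)]),.053);print(b)
```

```text
[0.56303474 0.1274992  0.124     ] 62.2345530488719 0.027710239022343236
[[0.53854051 0.13653051 0.104     ]
 [0.5589033  0.15227994 0.104     ]
 [0.5831209  0.1436155  0.104     ]] [ 37.7198607  -19.68590469] [0.02574272 0.0257209 ]
[[0.52524026 0.11459233 0.053     ]
 [0.55127704 0.16278175 0.053     ]
 [0.59997566 0.13943318 0.053     ]]
```

Both the camera (6.7°) and the yaw (0.117 rad) give about 0.117 rad still to go.

>>> drive_tool --pt "40 0 0 0 -0.06" --pt "40 0 0 0 -0.057" --pt "40 0 0 0 0"

```text
clock: 6.0
position: [0.5639, 0.123, 0.0784]
tool_rot: [3.13, 0.021, 1.617]
force: [0.6, -1.4, -5.4]
grip_width: 0.0455
```

Run:
```python
from workcell import bot
import cv2,numpy as np
im=bot.grab_frame("wrist");cv2.imwrite("pics/w5.png",cv2.resize(im[170:390,150:420,::-1],None,fx=2.7,fy=2.7,interpolation=cv2.INTER_CUBIC))
```

```text
(no output)
```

View pics/w5.png

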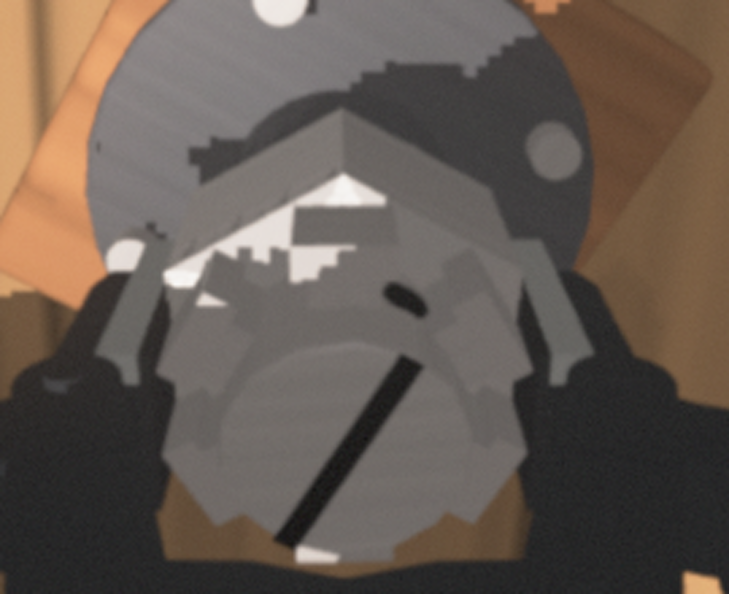

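Run:
```python
from workcell import bot
from h import *
c=bot.camera_info("wrist")
f=lambda L:(np.array(L,float)+.5)/2.7-.5+[150,170]
L=unproj(c,f([(286,541),(412,360)]),.124);d=L[1]-L[0];print(L.mean(0),np.degrees(np.arctan2(d[1],d[0])),np.linalg.norm(d))
H=unproj(c,f([(165,270),(344,178),(522,268)]),.104);e=np.diff(H,axis=0);print(np.degrees(np.arctan2(e[:,1],e[:,0])))
A=H.mean(0);
# overlay nut model slot centre lines
ctr=np.array([.5633,.1265]);im=cv2.imread("pics/w5.png")
g=lambda p:tuple(int(v) for v in ((p-[150,170]+.5)*2.7-.5))
for ang in np.radians(62.2+60*np.arange(6)):
  u=np.array([np.cos(ang),np.sin(ang)]);n=np.array([-u[1],u[0]])
  for s in(-.004,.004):
    p=proj(c,[[*(ctr+u*.015+n*s),.116],[*(ctr+u*.022+n*s),.116]]);cv2.line(im,g(p[0]),g(p[1]),(0,255,0),1)
a=np.radians(62.2+30+60*np.arange(7));P=np.c_[ctr[0]+.02656*np.cos(a),ctr[1]+.02656*np.sin(a),0*a+.104]
cv2.polylines(im,[np.array([g(p) for p in proj(c,P)])],False,(0,0,255),1)
cv2.imwrite("pics/w5o.png",im)
```

```text
[0.56310876 0.12729357 0.124     ] 62.53312630856755 0.02790870010042417
[ 31.44146563 -25.96250599]
```

View pics/w5o.png

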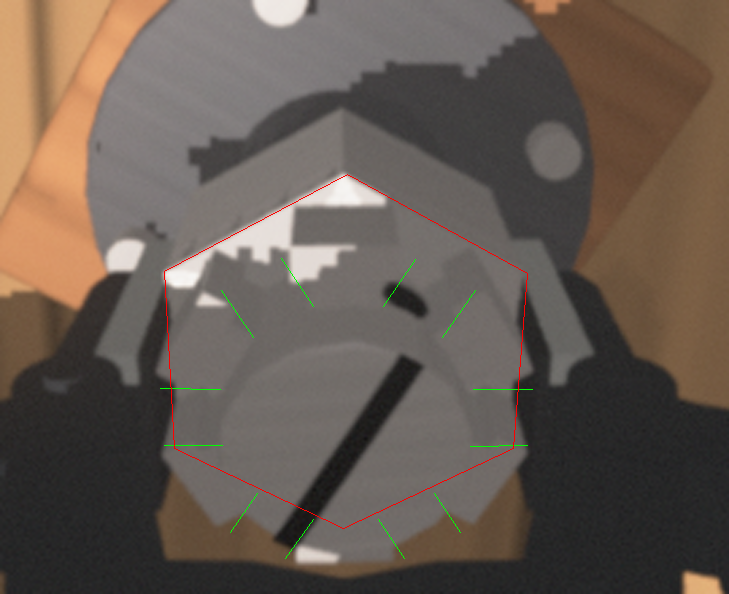

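The flat normal is at 2.75° (mod 60) and the hole at 62.3–62.5°, so they agree within about 0.5°. The hole shows in the slot at (405,298). I'll release and rise.

>>> drive_tool --pt "100 0 0 0 0" --pt "100 0 0 0 0" --pt "100 0 0 0 0" --pt "100 0 0 0 0" --pt "100 0 0 0 0"

```text
clock: 6.55
position: [0.5649, 0.1235, 0.0793]
tool_rot: [3.128, 0.019, 1.625]
force: [0.5, 0.1, -0.4]
grip_width: 0.0851
```

>>> drive_tool --pt "100 0 0 0.02 0" --pt "100 0 0 0.03 0" --pt "100 0 0 0.03 0" --pt "100 0 0 0.03 0" --pt "100 0 0 0.02 0" --pt "100 0 0 0 0" --pt "100 0 0 0 0"

```text
clock: 7.25
position: [0.5638, 0.1235, 0.214]
tool_rot: [3.129, 0.019, 1.627]
force: [-0.3, -0.4, 0.3]
grip_width: 0.0855
```

Run:
```python
from workcell import bot
from h import *
c=bot.camera_info("wrist");np.save("c6.npy",c,allow_pickle=True)
im=bot.grab_frame("wrist")[...,::-1].copy()
x,y=[int(v) for v in proj(c,[[.5633,.1265,.11]])[0]];x0,y0=x-80,y-65;print(x,y)
ctr=np.array([.5633,.1265])
z=cv2.resize(im[y0:y0+130,x0:x0+160],None,fx=5,fy=5,interpolation=cv2.INTER_CUBIC)
g=lambda p:[int(v) for v in ((p-[x0,y0]+.5)*5-.5)]
a=np.radians(62.4+30+60*np.arange(7));P=np.c_[ctr[0]+.02656*np.cos(a),ctr[1]+.02656*np.sin(a),0*a+.104]
cv2.polylines(z,[np.array([g(p) for p in proj(c,P)])],False,(0,0,255),1)
cv2.imwrite("pics/w6.png",z)
t=bot.grab_frame("top")[...,::-1];cv2.imwrite("pics/t6.png",cv2.resize(t[150:290,180:420],None,fx=3,fy=3))
```

```text
275 203
```

View pics/w6.png

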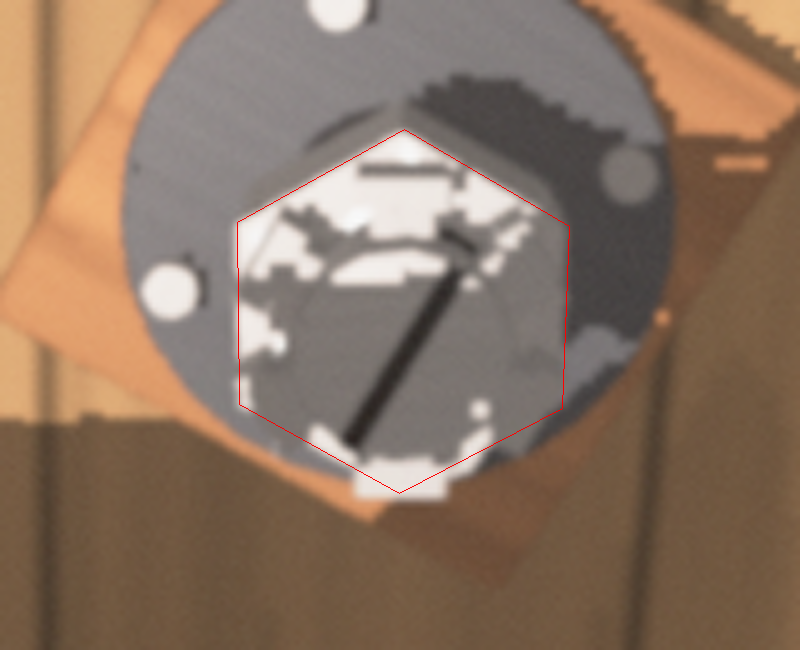

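View pics/t6.png

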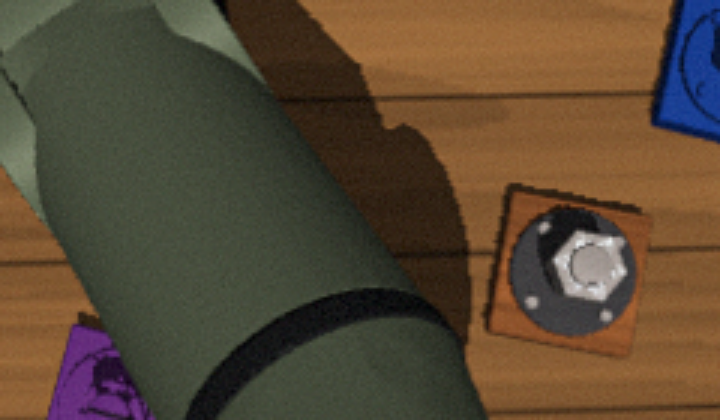

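The model hexagon for "slot in line" lies on the nut's edges, with the top vertex at (404,130). The hole shows in the slot at (458,238) in line with the mark. The plain nut looks unmoved. The gripper is clear, so I'm handing in.

```bash
python3 -c "
from workcell import bot
print(bot.job_done(),bot.observe()['clock'])"
```

```text
the job is handed in; nothing more can be done
the job is handed in; nothing more can be done
```

I tightened the castle nut on the brown-block unit clockwise by about 0.72 rad, from an estimated -0.735 rad to about 0. Then I released it, raised the gripper clear and handed the job in at about 7.4 s.

- **Alignment:** Before release, the nut's flats measured within about 0.5° of the hole line (the limit is 10°). After release I only checked by overlay: the "slot in line" hexagon lay on the nut's edges, and the hole showed in the slot.
- **Plain nut and look-alikes:** I never touched them, and the plain nut looked unmoved in the last top picture.
- **Disagreements:** The hole direction came out between 60.7° and 64.1° depending on the view, and I used about 62.3°. Closing the grip briefly gave about 25 N at the wrist, well under the 120 N limit, and it eased once the nut turned.

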